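# Shut the red gas valve under the sliding cover

### The arm

A 6-joint arm with a two-finger parallel gripper is mounted at the origin on the work surface. World frame = base frame: x ahead of the robot, y to its left, z up, the work surface at z = 0. Lengths are in m, angles in degrees, forces in N, time in s.
With the tool pointing down it reaches from about 0.4 to 0.825 m from the base axis. Payload 7 kg.
Tool frame: the origin (TCP) lies midway between the tips of the shut fingers; the grasp point (between the pads) lies hold_point_z behind it (hold_point_z is the distance from the TCP to the grasp point, in m); z points along the fingers, y is the line along which they close (so a half turn about z gives the same grasp; the last joint's range is limited). The gripper opens to 88 mm and grips with 3 to 60 N. Pads are 19 mm wide; open, the fingers measure 130 mm over their backs; the gripper's body (78 mm by 193 mm) begins 47 mm behind the grasp point.
Start: joints at [81.824, 20.546, 0.682, 0, -70.136, -16.507], TCP at [0.282, 0.613, 0.195] pointing down, gripper open.
Joint ranges: [-176.03, 176.03], [-82.01, 121.73], [-58.28, 71.71], [-173.87, 95.51], [-174.79, -0.11], [-173.66, 173.66]. Speed limits (degrees/s): [136.94, 136.94, 172.46, 180, 180, 180].

### API

Orientations are given as [roll, pitch, yaw] about the fixed x, y, z axes, in that order (R = Rz(yaw) Ry(pitch) Rx(roll)).
In Python, from plant import * gives the robot as it stands.
- The arm moves only by the tool step_arm, never from a script. Its argument "steps" is a list that holds one entry, the list of rows, each a list of 6 numbers: the shift along the tool's x, y, z scaled (see below), then the turn, a rotation vector about the tool's x, y, z scaled (see below). In form: [[[tx, ty, tz, wx, wy, wz], ...]]. A call has 1 to 20 rows; each row is the pose to reach, as a shift and turn from the pose commanded when the call began, along the tool's axes at that moment; what a row does not reach only later rows make up. The controller multiplies each number of a shift by 100 mm and each number of a turn by 0.5 rad. A row lasts 1/10 s, in which the tool goes at most 50 mm and 8.59 degrees, less where a joint would pass 70% of its speed; a pose out of reach is approached as far as the arm can. A call with a number of a shift or a turn outside -1 to 1 is refused whole. A call with a gripper value outside its range is refused whole. "jaw" is the closure in counts, from 0 (fully open) to 255 (shut), set as the call begins (left out, the last holds). The fingers move at their own pace and stop on an object; the grip force is fixed at half the most. Time passes only in rows, so rows that repeat a pose let the fingers close. It gives the time, the measured TCP pose, the force, the opening and the grip force at its end, in the units of the state.
- get_obs(): the state, without advancing time (a new reading comes with each control period).
- snapshot(name): name is "scene" or "side" or "wrist"; returns (picture, depth): 480x640x3 uint8, red, green, blue; 480x640 float32, m along the optical axis (not along the pixel's ray), 0 where there is no reading.
- calibration(name): a dict with "mtx" (3x3 intrinsics, pixels), "rvec" (rotation vector, rad) and "tvec" (3), from world to camera coordinates, as OpenCV has them. Camera axes: x right, y down, z forward; pixel columns grow to the right and rows downward; lengths in m; the calibration is good to about 2 mm. A picture is of the moment at which its call begins: read the wrist's pose just before it. calibration takes no time and is no camera call; for the wrist camera it gives the pose at the moment of the call.
- close_job(): hands the job in; it is judged then, once.
The state is a dict: "clock": time; "joint_pos": joint angles; "qvel": joint speeds; "tau": joint torques, N m; "tool_pos": TCP position; "orientation": TCP orientation; "force": force on the tool from outside, world axes, zero at the start; "moment": the same for the moment, N m; "opening": finger opening in m; "gripper_force": force on a finger pad.
Only numpy, scipy, OpenCV 4.12 (cv2) and the standard library are available. Lean on these libraries where they do the work, as an engineer would, in place of code of your own. Each camera call takes 0.05 s, during which the arm holds its last target. There are 200 camera calls.

### The job

On the lab bench, push the yellow cover of the green gas valve box along its track, fully aside onto the closed half of the box, so that the valves are revealed; then push the red valve handle a quarter turn, its free end swinging towards the closed half of the box, until it is fully shut. Only push with the fingertips: do not pick up or lift the cover or anything else, leave the blue valve handle as it is, and leave the bottle, the beaker and the tube rack where they stand. Finish with the hand clear of everything.

Things in the scene. Friction and masses are not known exactly. Their poses are not given: they have to be found in the camera images.
- box: Green valve box fixed to the bench, 167 mm along x, 472 along y, 85 high. Origin: centre of its underside, z up. The -y half is an open bay (inside x -65 to 65 mm, y -220 to 0, floor at z 10) with two valves; the +y half is closed by a grey deck. The cover lies at z 75 mm, between rigid lips rising to z 85 mm (inner faces at x +-77.5, y +-228 mm).
- cover: Loose yellow cover plate, 0.3-0.6 kg, 152 mm along x, 236 along y, 8 thick, lying on the box; lips guide it along the box's y, light friction (a few N). A black push rib on its top centre is 90 mm along x, 14 along y, from z 8 to 30 mm. Origin: centre of its underside, axes as the box's; starts at box y -108 to -90 mm (hides the bay); fully aside, at the +y end stop, it is at box y +110 mm.
- valve_red: Brass valve on a steel pipe, fixed in the bay, carrying the red handle. Origin: on the handle's vertical turning axis, level with the box's underside; axes as the box's. It stands at box x 45 mm and at box y -165 or -78 mm; the blue valve has the other place. Brass and pipe stay below z 54 mm.
- red_handle (a joint): Turn of the red handle about the vertical axis through valve_red's origin, rad. 0 = open, pointing along the box's -x; grows as it swings towards the box's +y; 1.57 = fully shut, at the stop, pointing along the box's +y. Starts between 0 and 0.2. Friction about 0.12 N m (3 N at 45 mm); stays where it is left.
- red_tip (a point): Free end of the red handle, 58 mm from its turning axis, at mid-height of the bar (z 60 mm above the box's underside). The bar is 14 mm wide and 12 mm high (z 54 to 66 mm), with a hub of 13 mm radius on the axis.
- valve_blue: The same valve with a blue handle, in the other place. To be left alone.
- blue_handle (a joint): Turn of the blue handle, as red_handle. Starts between 0 and 0.2 and must stay there.
- blue_tip (a point): Free end of the blue handle, as red_tip.
- bottle: Loose amber bottle, 52 mm diameter, 95 mm high, standing beyond the box's far (+x) side. Origin: centre of its underside.
- beaker: Loose glass beaker, 64 mm across the rim, 75 mm high, on the robot's side of the box. Origin: centre of its underside.
- rack: Loose clear tube rack with capped tubes, 60 x 130 mm, 48 mm high, on the robot's side of the box. Origin: centre of its underside.

How it is judged:
By the outcome, as a careful person would: the job done as asked, in the order asked, and still so for the second after the job is handed in, with the robot touching nothing.
It also fails if it takes over 45 s, if anything falls off the work surface, if the arm or the gripper's body presses on something with over 40 N, if the wrist force passes 120 N, or if a joint passes its speed limit or range.

## Working session

There is one attempt and no reset: what is moved stays moved. The work goes in short steps, Python scripts to look and compute and a tool call to move; the robot and the scene stay as the last step left them, time stands still between calls to the robot, and variables do not carry over. Pictures are saved under pics/ and viewed, at most 10 in all, crops included, and the job is handed in when it is done.

Besides the shell and the picture viewer there is one more tool, called after "Emit:" as name([rows], argument=value, ...), one row to a line, values as JSON. step_arm: Moves the arm, as the interface text tells. Its arguments: {"type":"object","properties":{"steps":{"type":"array","items":{"type":"array","items":{"type":"array","items":{"type":"number","minimum":-1,"maximum":1}}}},"jaw":{"type":"number"}},"required":["steps"]}

```bash
mkdir -p pics; ls; python3 - <<'E'
from plant import *
import cv2,numpy as np
o=get_obs();print(o)
for n in("scene","side"):
    p,d=snapshot(n);np.savez(f"pics/{n}0.npz",p=p,d=d);cv2.imwrite(f"pics/{n}0.png",p[...,::-1]);print(n,calibration(n))
E
```

```text
pics
{'clock': 0.0, 'joint_pos': array([ 8.18247811e+01,  2.05903416e+01,  6.33495171e-01, -2.15356560e-02,
       -7.01390744e+01, -1.65077572e+01]), 'qvel': array([-0.00642064, -0.04432618,  0.00033197,  0.08556668,  0.05014836,
        0.13647063]), 'tau': array([ 1.28298463e-03, -5.82720029e+01,  2.93057102e+01,  6.99721277e+00,
        6.89860142e-03, -1.52816228e-04]), 'tool_pos': array([0.28165799, 0.61279895, 0.19412855]), 'orientation': array([ 1.79902280e+02, -7.84771591e-03, -2.46903028e+01]), 'force': array([-0.71204052,  0.74202772, -0.1078692 ]), 'moment': array([ 0.02286241, -0.01853531, -0.03141761]), 'gripper_force': 0.0, 'opening': 0.08769643749839301}
scene {'mtx': array([[479.14096125,   0.        , 324.64499374],
       [  0.        , 479.14096125, 244.34927182],
       [  0.        ,   0.        ,   1.        ]]), 'rvec': array([ 2.37731804,  0.69686449, -0.27310468]), 'tvec': array([-0.48339578, -0.14150296,  0.88919258])}
side {'mtx': array([[522.37586639,   0.        , 326.6068886 ],
       [  0.        , 522.37586639, 240.30672537],
       [  0.        ,   0.        ,   1.        ]]), 'rvec': array([ 1.06105163, -2.52530514,  0.89429195]), 'tvec': array([0.381345  , 0.34971076, 0.60075084])}
```

View pics/scene0.png

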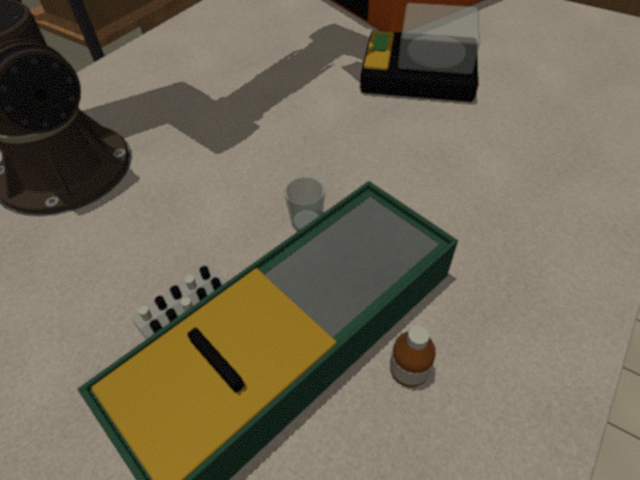

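View pics/side0.png

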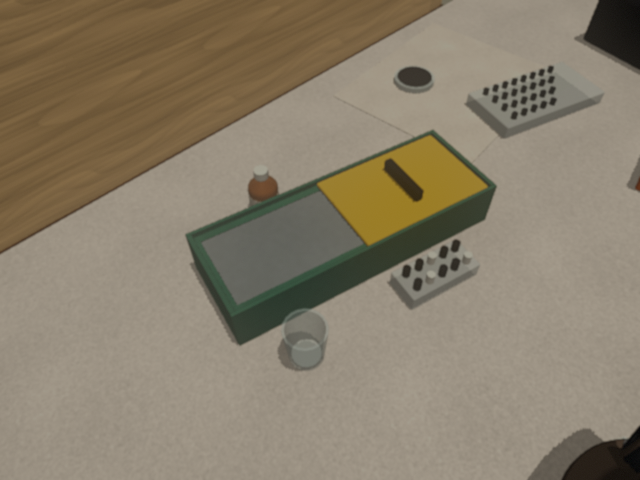

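Scene: cover with rib at (217,360), closed deck at upper right (355,250), bottle (413,355), beaker (305,205), rack (180,295). Side: rim corners at about (190,237), (433,133), (494,186), (238,320).

```bash
cat >h.py <<'E'
from plant import *
import cv2,numpy as np
def ray(c,uv,z):
    R=cv2.Rodrigues(c["rvec"])[0];t=np.ravel(c["tvec"])
    u=cv2.undistortPoints(np.float64(uv).reshape(-1,1,2),c["mtx"],None)[:,0]
    d=np.c_[u,np.ones(len(u))]@R;C=-R.T@t
    return (C+d*((z-C[2])/d[:,2])[:,None])[:,:2]
def proj(c,P): return cv2.projectPoints(np.float64(P).reshape(-1,1,3),c["rvec"],c["tvec"],c["mtx"],None)[0][:,0]
def big(m):
    c=max(cv2.findContours(m,cv2.RETR_EXTERNAL,cv2.CHAIN_APPROX_NONE)[0],key=cv2.contourArea);return c[:,0]
def hsv(p,lo,hi): return cv2.inRange(cv2.cvtColor(p,cv2.COLOR_RGB2HSV),lo,hi)
E
python3 - <<'E'
from h import *
P={"side":[(190,237),(433,133),(494,186),(238,318)],"scene":[(369,183),(457,241),(82,389)]}
for n in("scene","side"):
    p=np.load(f"pics/{n}0.npz")["p"];c=calibration(n)
    w=ray(c,big(hsv(p,(18,120,60),(35,255,255))),.083)
    print(n,"cover",cv2.minAreaRect(np.float32(w*1000)))
    g=big(hsv(p,(50,60,15),(95,255,255)))
    print(" green hull",cv2.approxPolyDP(cv2.convexHull(g),4,True)[:,0].tolist())
    print(" rim",(ray(c,P[n],.085)*1000).round(1).tolist())
    k=hsv(p,(0,0,0),(180,255,45)); k[:, :]&=cv2.fillPoly(np.zeros_like(k),[cv2.convexHull(big(hsv(p,(18,120,60),(35,255,255))))],255)
    print(" rib",cv2.minAreaRect(np.float32(ray(c,big(k),.105)*1000)))
E
```

```text
scene cover ((538.68603515625, -164.42808532714844), (236.17782592773438, 154.1492919921875), 76.8366470336914)
 green hull [[456, 240], [445, 276], [228, 479], [137, 479], [79, 391], [156, 330], [368, 182]]
 rim [[539.4, 183.8], [697.2, 148.2], [433.6, -268.0]]
 rib ((542.9950561523438, -166.42971801757812), (13.744547843933105, 95.1347885131836), 76.74990844726562)
side cover ((538.4110107421875, -164.93167114257812), (239.374755859375, 153.991455078125), 76.8037338256836)
 green hull [[485, 191], [353, 264], [233, 315], [200, 259], [199, 237]]
 rim [[686.5, 146.5], [582.3, -301.7], [430.4, -267.3], [526.9, 181.9]]Traceback (most recent call last):
  File "<stdin>", line 11, in <module>
  File "h.py", line 10, in big
    c=max(cv2.findContours(m,cv2.RETR_EXTERNAL,cv2.CHAIN_APPROX_NONE)[0],key=cv2.contourArea);return c[:,0]
ValueError: max() iterable argument is empty
```

Emit:
step_arm([
  [[0.5, 0.5, 0, 0, 0, 0.3], [1, 1, 0, 0, 0, 0.6], [1, 1, 0, 0, 0, 0.91], [1, 1, 0, 0, 0, 0.91]],
], jaw=255)

```text
clock: 0.5
tool_pos: [0.3318, 0.4764, 0.1954]
orientation: [179.9, -0.0, -51.2]
force: [-0.1, 0.4, 0.7]
opening: 0.0614
gripper_force: 0.0
```

Emit:
step_arm([
  [[0.5, 0.3, 0, 0, 0, 0.3], [1, 0.6, 0, 0, 0, 0.6], [1, 0.6, 0, 0, 0, 0.91], [1, 0.6, 0, 0, 0, 0.91]],
])

```text
clock: 0.9
tool_pos: [0.3478, 0.3632, 0.1954]
orientation: [-180.0, 0.0, -77.1]
force: [0.0, 1.3, 0.8]
opening: 0.0294
gripper_force: 0.0
```

Emit:
step_arm([
  [[0.5, -0.3, 0, 0, 0, 0.3], [1, -0.6, 0, 0, 0, 0.6], [1, -0.6, 0, 0, 0, 0.91], [1, -0.6, 0, 0, 0, 0.91]],
])

```text
clock: 1.3
tool_pos: [0.4303, 0.2809, 0.1947]
orientation: [180.0, -0.0, -103.1]
force: [-0.2, 0.0, 0.3]
opening: 0.0012
gripper_force: 0.0
```

Emit:
step_arm([
  [[0.4, -0.2, 0, 0, 0, 0], [0.8, -0.4, 0, 0, 0, 0], [1, -0.5, 0, 0, 0, 0]],
])

```text
clock: 1.6
tool_pos: [0.4554, 0.172, 0.1949]
orientation: [180.0, -0.0, -102.6]
force: [-0.0, 0.5, -0.3]
opening: -0.0
gripper_force: 0.0
```

Emit:
step_arm([
  [[0.4, -0.2, 0, 0, 0, 0], [0.8, -0.4, 0, 0, 0, 0], [1, -0.5, 0, 0, 0, 0]],
])

```text
clock: 1.9
tool_pos: [0.4823, 0.0632, 0.195]
orientation: [180.0, -0.0, -102.6]
force: [1.0, -0.1, -0.7]
opening: -0.0
gripper_force: 0.0
```

Emit:
step_arm([
  [[0.4, -0.2, 0, 0, 0, 0], [0.8, -0.4, 0, 0, 0, 0], [1, -0.5, 0, 0, 0, 0]],
])

```text
clock: 2.2
tool_pos: [0.5092, -0.0456, 0.1949]
orientation: [180.0, -0.0, -102.6]
force: [0.4, 0.7, -0.3]
opening: 0.0004
gripper_force: 0.0
```

Emit:
step_arm([
  [[0.4, -0.2, 0, 0, 0, 0], [0.8, -0.4, 0, 0, 0, 0], [1, -0.5, 0, 0, 0, 0]],
])

```text
clock: 2.5
tool_pos: [0.5359, -0.1544, 0.1945]
orientation: [180.0, -0.0, -102.6]
force: [0.1, 1.2, -0.3]
opening: 0.0006
gripper_force: 0.0
```

Emit:
step_arm([
  [[0.2, 0, 0, 0, 0, 0], [0.41, -0.07, 0, 0, 0, 0], [0.41, -0.07, 0, 0, 0, 0], [0.41, -0.07, 0, 0, 0, 0]],
])

```text
clock: 2.9
tool_pos: [0.5329, -0.1938, 0.1946]
orientation: [180.0, 0.0, -102.7]
force: [0.8, 0.9, 0.1]
opening: 0.0005
gripper_force: 0.0
```

```bash
python3 - <<'E'
from h import *
o=get_obs();print(o["tool_pos"],o["orientation"])
print(hold_point_z if 'hold_point_z' in globals() else None)
p,d=snapshot("side");np.savez("pics/side1.npz",p=p,d=d)
c=calibration("side")
k=hsv(p,(0,0,0),(180,255,45));w=proj(c,[[.543,-.166,.105]])[0].astype(int);print(w)
q=p[100:320,280:600];cv2.imwrite("pics/side1.png",cv2.resize(q,None,fx=2,fy=2)[...,::-1])
E
```

```text
[ 0.53290708 -0.19383509  0.19457053] [ 1.79961686e+02  3.12378960e-03 -1.02735192e+02]
0.0188
[401 172]
```

View pics/side1.png

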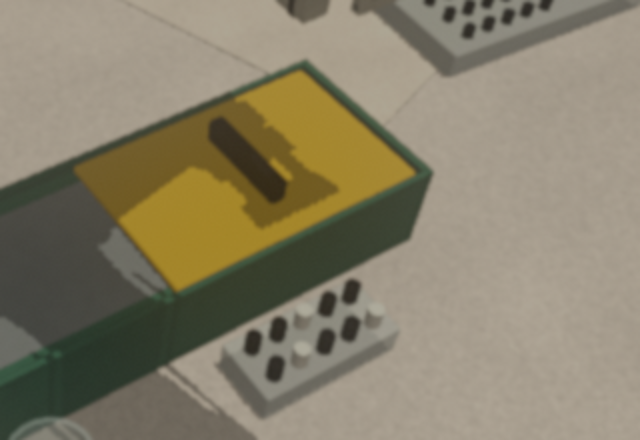

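Emit:
step_arm([
  [[0, 0, 0.4, 0, 0, 0.02], [0, 0, 0.7, 0, 0, 0.02], [0, 0, 0.9, 0, 0, 0.02], [0, 0, 1, 0, 0, 0.02], [0, 0, 1, 0, 0, 0.02]],
])

```text
clock: 3.45
tool_pos: [0.532, -0.1936, 0.094]
orientation: [179.9, -0.0, -103.4]
force: [-0.1, 0.5, -0.2]
opening: 0.0004
gripper_force: 0.0
```

Emit:
step_arm([
  [[-0.05, 0, 0.03, 0, 0, 0], [-0.1, 0, 0.03, 0, 0, 0], [-0.14, 0, 0.03, 0, 0, 0], [-0.18, 0, 0.03, 0, 0, 0], [-0.22, 0, 0.03, 0, 0, 0], [-0.26, 0, 0.03, 0, 0, 0], [-0.3, 0, 0.03, 0, 0, 0]],
])

```text
clock: 4.15
tool_pos: [0.5395, -0.165, 0.0922]
orientation: [-180.0, 0.0, -103.5]
force: [0.3, 0.2, 0.5]
opening: -0.0001
gripper_force: 0.0
```

```bash
cat >>h.py <<'E'
def cover(n="side"):
    p,d=snapshot(n);r=cv2.minAreaRect(np.float32(ray(calibration(n),cv2.convexHull(big(hsv(p,(18,120,40),(35,255,255))))[:,0],.083)*1000));return p,r
E
python3 - <<'E'
from h import *
for n in("side","scene"):
    p,r=cover(n);print(n,r)
    if n=="side":cv2.imwrite("pics/side2.png",cv2.resize(p[60:300,280:600],None,fx=2,fy=2)[...,::-1])
print(get_obs()["force"])
E
```

```text
side ((538.3082275390625, -164.7813262939453), (239.12892150878906, 153.72262573242188), 76.8037338256836)
scene ((538.7207641601562, -164.35504150390625), (236.2299346923828, 154.78538513183594), 76.85205841064453)
[-0.48461867 -0.01179448  0.30095616]
```

View pics/side2.png

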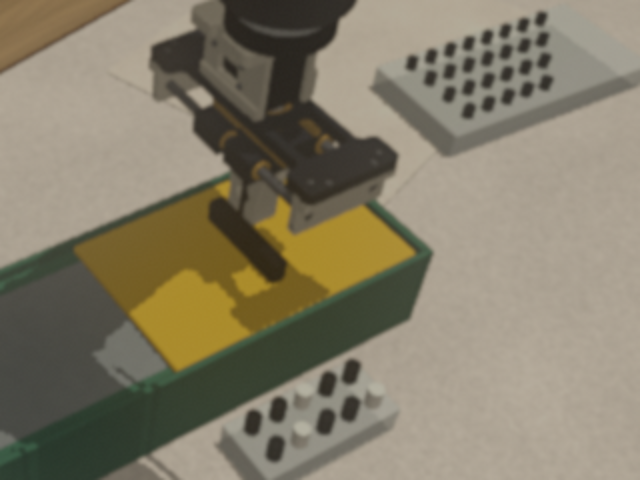

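```bash
python3 - <<'E'
from h import *
o=get_obs();T=o["tool_pos"];print(T,o["clock"])
for n in("side","scene"):
    c=calibration(n);u=proj(c,[T,[.5385,-.1647,.105],[.5385,-.1647,.083]]);print(n,u.round(1).tolist(),((u-[280,60])*2).round().tolist() if n=="side" else "")
p,d=snapshot("scene")
cv2.imwrite("pics/scene2.png",cv2.resize(p[240:480,60:380],None,fx=2,fy=2)[...,::-1])
E
```

```text
[ 0.5395317  -0.16487042  0.09208916] 4.25
side [[401.8, 180.2], [403.1, 174.7], [401.6, 184.5]] [[244.0, 240.0], [246.0, 229.0], [243.0, 249.0]]
scene [[215.4, 361.0], [212.6, 355.2], [216.4, 363.9]]
```

View pics/scene2.png

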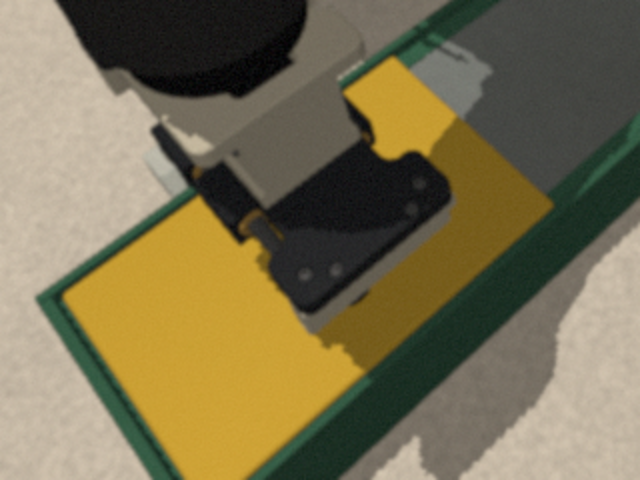

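```bash
python3 - <<'E'
from h import *
p,d=snapshot("side");c=calibration("side");R=cv2.Rodrigues(c["rvec"])[0];t=np.ravel(c["tvec"]);K=c["mtx"]
yv=np.array([.2284,.9736]);xv=np.array([.9736,-.2284])
def W(u,v):
    z=d[v,u];return (np.array([(u-K[0,2])/K[0,0]*z,(v-K[1,2])/K[1,1]*z,z])-t)@R
for v in range(146,196,4):
    for u in (396,403,410,416):
        w=W(u,v);e=w[:2]-[.5385,-.1647];print((u,v),(e@xv*1e3).round(),(e@yv*1e3).round(),(w[2]*1e3).round(),p[v,u],end=" | ")
    print()
E
```

```text
(396, 146) 14.0 11.0 159.0 [85 80 67] | (403, 146) -32.0 38.0 205.0 [49 43 35] | (410, 146) -37.0 29.0 205.0 [71 67 60] | (416, 146) -33.0 15.0 196.0 [57 53 46] | 
(396, 150) 15.0 9.0 150.0 [98 91 75] | (403, 150) -33.0 38.0 199.0 [49 43 34] | (410, 150) -17.0 9.0 174.0 [80 73 59] | (416, 150) -50.0 29.0 207.0 [80 75 68] | 
(396, 154) 12.0 10.0 145.0 [98 89 74] | (403, 154) -4.0 10.0 157.0 [71 65 53] | (410, 154) -18.0 10.0 167.0 [98 91 76] | (416, 154) -53.0 31.0 203.0 [71 64 54] | 
(396, 158) 11.0 10.0 137.0 [96 89 75] | (403, 158) -3.0 8.0 146.0 [58 52 40] | (410, 158) -18.0 8.0 159.0 [100  92  77] | (416, 158) -18.0 -5.0 152.0 [98 91 77] | 
(396, 162) 10.0 10.0 129.0 [84 77 63] | (403, 162) -4.0 8.0 140.0 [93 85 70] | (410, 162) -17.0 6.0 148.0 [99 92 77] | (416, 162) -13.0 -10.0 138.0 [100  93  78] | 
(396, 166) 22.0 -2.0 105.0 [49 42 30] | (403, 166) -9.0 11.0 136.0 [96 89 74] | (410, 166) -16.0 3.0 138.0 [101  94  78] | (416, 166) -16.0 -9.0 133.0 [110 100  78] | 
(396, 170) 15.0 3.0 105.0 [50 43 30] | (403, 170) -8.0 9.0 126.0 [69 62 49] | (410, 170) -16.0 2.0 130.0 [134 112 
[... 329 characters left out ...]
| (416, 178) -0.0 -29.0 83.0 [128 102  33] | 
(396, 182) 8.0 6.0 85.0 [91 72 30] | (403, 182) -8.0 5.0 98.0 [48 40 25] | (410, 182) -19.0 0.0 105.0 [49 41 26] | (416, 182) -8.0 -24.0 83.0 [102  82  31] | 
(396, 186) -456.0 418.0 687.0 [117  94  34] | (403, 186) -11.0 6.0 92.0 [49 40 24] | (410, 186) -26.0 6.0 106.0 [50 42 27] | (416, 186) -31.0 -2.0 105.0 [49 42 30] | 
(396, 190) -5.0 15.0 83.0 [117  94  33] | (403, 190) -11.0 6.0 83.0 [106  85  28] | (410, 190) -28.0 6.0 98.0 [48 40 24] | (416, 190) -38.0 3.0 105.0 [52 45 30] | 
(396, 194) -13.0 20.0 83.0 [116  93  32] | (403, 194) -18.0 11.0 83.0 [160 130  39] | (410, 194) -29.0 5.0 89.0 [50 40 22] | (416, 194) -43.0 6.0 102.0 [49 41 25] |
```

```bash
python3 - <<'E'
from h import *
yv=np.array([.2284,.9736]);xv=np.array([.9736,-.2284])
T=get_obs()["tool_pos"]
v,u=np.mgrid[0:480,0:640]
for n in("side","wrist","scene"):
    c=calibration(n);p,d=snapshot(n);R=cv2.Rodrigues(c["rvec"])[0];t=np.ravel(c["tvec"]);K=c["mtx"]
    w=(np.stack([(u-K[0,2])/K[0,0]*d,(v-K[1,2])/K[1,1]*d,d],-1)-t)@R
    e=(w[...,:2]-T[:2]);X=e@xv*1e3;Y=e@yv*1e3;Z=w[...,2]*1e3
    for lo in range(85,170,10):
        m=(d>0)&(Z>lo)&(Z<=lo+10)&(abs(X)<110)&(abs(Y)<60)
        if m.sum()>5: print(n,lo,m.sum(),"x",np.percentile(X[m],[2,50,98]).round(),"y",np.percentile(Y[m],[2,50,98]).round())
cv2.imwrite("pics/wrist.png",p[...,::-1]) if 0 else None
p,d=snapshot("wrist");cv2.imwrite("pics/wrist3.png",p[...,::-1])
E
```

```text
side 85 569 x [-85. -15.  81.] y [-56.   7.  57.]
side 95 338 x [-46. -10.  42.] y [-6.  5.  8.]
side 105 155 x [-43.   1.  39.] y [-5.  1.  7.]
side 125 95 x [-17. -11.  15.] y [-11.   9.  11.]
side 135 114 x [-18. -12.  14.] y [-11.   9.  11.]
side 145 111 x [-19. -11.  15.] y [-8.  9. 11.]
side 155 72 x [-21. -14.  15.] y [-4. 10. 11.]
side 165 30 x [-23. -20. -14.] y [-11.  10.  11.]
wrist 85 3697 x [-82.   4.  83.] y [-58. -10.  18.]
wrist 95 2366 x [-43.  -1.  43.] y [-6. -5.  7.]
wrist 105 2179 x [-42.   0.  42.] y [-5. -1.  6.]
wrist 115 24 x [-3.  0.  4.] y [-9. -9. -8.]
wrist 125 542 x [-15.  -0.  15.] y [-11. -10.  -8.]
wrist 135 710 x [-15.   1.  15.] y [-11. -10.  -5.]
wrist 145 280 x [-6.  1.  6.] y [-11.  -9.  -7.]
wrist 155 401 x [-5. -0.  5.] y [-11.  -9.  -8.]
wrist 165 491 x [-4.  1.  4.] y [-9.  6. 10.]
scene 85 2342 x [-81.  52.  83.] y [-59. -32.  56.]
```

View pics/wrist3.png

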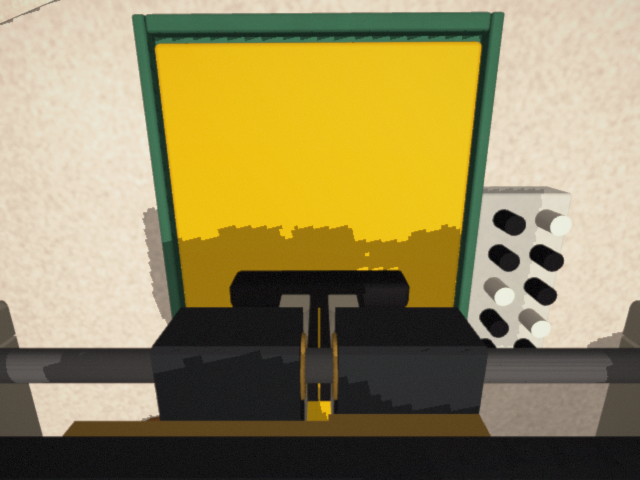

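The wrist and side views show the real fingertips at z≈124 mm, hovering above the rib: the true tip is about 32 mm above the reported TCP. I back off, go lower by that amount and watch the force.

Emit:
step_arm([
  [[0.15, 0, 0, 0, 0, 0], [0.3, 0, 0, 0, 0, 0], [0.32, 0, 0, 0, 0, 0], [0.32, 0, 0.1, 0, 0, 0], [0.32, 0, 0.2, 0, 0, 0], [0.32, 0, 0.28, 0, 0, 0], [0.32, 0, 0.3, 0, 0, 0], [0.32, 0, 0.3, 0, 0, 0]],
])

```text
clock: 5.35
tool_pos: [0.5316, -0.1962, 0.0613]
orientation: [179.9, -0.0, -103.4]
force: [-0.3, -0.1, 0.3]
opening: 0.0002
gripper_force: 0.0
```

Emit:
step_arm([
  [[-0.05, 0, 0, 0, 0, 0], [-0.1, 0, 0, 0, 0, 0], [-0.14, 0, 0, 0, 0, 0], [-0.18, 0, 0, 0, 0, 0], [-0.22, 0, 0, 0, 0, 0], [-0.26, 0, 0, 0, 0, 0], [-0.3, 0, 0, 0, 0, 0], [-0.34, 0, 0, 0, 0, 0]],
])

```text
clock: 6.15
tool_pos: [0.54, -0.1633, 0.0623]
orientation: [-180.0, -0.0, -103.5]
force: [-1.5, -3.0, 3.4]
opening: 0.0005
gripper_force: 1.7
```

```bash
python3 - <<'E'
from h import *
print(get_obs()["force"],get_obs()["tool_pos"]);print(cover()[1])
E
```

```text
[-1.48590774 -3.03667117  3.40035165] [ 0.54002085 -0.16325007  0.0622966 ]
((542.345947265625, -145.54354858398438), (239.01495361328125, 152.9104766845703), 76.70783996582031)
```

Emit:
step_arm([
  [[-0.1, 0, 0, 0, 0, 0], [-0.2, 0, 0, 0, 0, 0], [-0.3, 0, 0, 0, 0, 0], [-0.4, 0, 0, 0, 0, 0], [-0.5, 0, 0, 0, 0, 0], [-0.6, 0, 0, 0, 0, 0], [-0.7, 0, 0, 0, 0, 0], [-0.8, 0, 0, 0, 0, 0], [-0.9, 0, 0, 0, 0, 0], [-0.95, 0, 0, 0, 0, 0]],
])

```text
clock: 7.2
tool_pos: [0.5622, -0.0699, 0.062]
orientation: [180.0, 0.0, -103.4]
force: [-0.6, -3.9, 1.9]
opening: 0.0006
gripper_force: 1.7
```

Emit:
step_arm([
  [[-0.1, 0, 0, 0, 0, 0], [-0.2, 0, 0, 0, 0, 0], [-0.3, 0, 0, 0, 0, 0], [-0.4, 0, 0, 0, 0, 0], [-0.5, 0, 0, 0, 0, 0], [-0.6, 0, 0, 0, 0, 0], [-0.7, 0, 0, 0, 0, 0], [-0.8, 0, 0, 0, 0, 0], [-0.86, 0, 0, 0, 0, 0], [-0.88, 0, 0, 0, 0, 0]],
])

```text
clock: 8.2
tool_pos: [0.5826, 0.0154, 0.062]
orientation: [180.0, -0.0, -103.4]
force: [-1.2, -1.8, 0.7]
opening: 0.0009
gripper_force: 1.2
```

```bash
python3 - <<'E'
from h import *
print(get_obs()["force"],get_obs()["tool_pos"]);print(cover()[1])
E
```

```text
[-1.1613615  -1.84851025  0.67634885] [0.58260581 0.01537315 0.0619657 ]
((580.975830078125, 17.394439697265625), (267.85064697265625, 154.58026123046875), 76.46602630615234)
```

Emit:
step_arm([
  [[-0.03, 0, 0, 0, 0, 0], [-0.06, 0, 0, 0, 0, 0], [-0.08, 0, 0, 0, 0, 0], [-0.1, 0, 0, 0, 0, 0], [-0.1, 0, 0, 0, 0, 0]],
])

```text
clock: 8.75
tool_pos: [0.5848, 0.0246, 0.062]
orientation: [180.0, 0.0, -103.5]
force: [-1.3, -1.4, -0.2]
opening: 0.0005
gripper_force: 0.2
```

Emit:
step_arm([
  [[-0.01, 0, 0, 0, 0, 0], [-0.02, 0, 0, 0, 0, 0], [-0.03, 0, 0, 0, 0, 0]],
])

```text
clock: 9.05
tool_pos: [0.5854, 0.0273, 0.062]
orientation: [180.0, -0.0, -103.5]
force: [0.5, -1.8, -0.8]
opening: 0.0001
gripper_force: 0.7
```

Emit:
step_arm([
  [[-0.01, 0, 0, 0, 0, 0], [-0.02, 0, 0, 0, 0, 0]],
])

```text
clock: 9.25
tool_pos: [0.5861, 0.0284, 0.0621]
orientation: [-180.0, -0.1, -103.5]
force: [2.5, -8.9, -1.8]
opening: 0.0006
gripper_force: 4.3
```

Emit:
step_arm([
  [[-0.01, 0, 0, 0, 0, 0], [-0.015, 0, 0, 0, 0, 0]],
])

```text
clock: 9.45
tool_pos: [0.5863, 0.0285, 0.0622]
orientation: [-180.0, -0.2, -103.5]
force: [2.5, -14.2, -1.5]
opening: 0.0001
gripper_force: 6.6
```

Emit:
step_arm([
  [[0.1, 0, 0, 0, 0, 0], [0.2, 0, 0, 0, 0, 0], [0.2, 0, -0.3, 0, 0, 0], [0.5, 0, -0.7, 0, 0, 0], [0.8, 0, -1, 0, 0, 0], [1, 0, -1, 0, 0, 0], [1, 0, -1, 0, 0, 0]],
])

```text
clock: 10.15
tool_pos: [0.5629, -0.0683, 0.1635]
orientation: [-179.9, 0.1, -103.6]
force: [-0.6, -0.6, -0.9]
opening: 0.0
gripper_force: 0.0
```

```bash
python3 - <<'E'
from h import *
o=get_obs();print(o["tool_pos"],o["orientation"])
for n in("scene","side","wrist"):
    c=calibration(n);p,d=snapshot(n);np.savez(f"pics/{n}4.npz",p=p,d=d,r=c["rvec"],t=c["tvec"])
    m=hsv(p,(18,120,60),(35,255,255));m=cv2.morphologyEx(m,cv2.MORPH_OPEN,np.ones((7,7)))
    print(n,cv2.minAreaRect(np.float32(ray(c,big(m),.083)*1000)) if m.any() else "")
a=np.load("pics/scene4.npz")["p"];b=np.load("pics/wrist4.npz")["p"]
cv2.imwrite("pics/s4.png",np.vstack([cv2.resize(a[220:480,60:380],(400,325)),cv2.resize(b,(400,300))[:275]])[...,::-1])
E
```

```text
[ 0.56285837 -0.06832476  0.16353656] [-1.79858296e+02  9.98014299e-02 -1.03592166e+02]
scene ((588.8250732421875, 46.37889099121094), (239.01028442382812, 153.83665466308594), 76.82723999023438)
side ((587.7742919921875, 44.623619079589844), (237.71231079101562, 155.0009307861328), 76.66944885253906)
wrist ((569.7333374023438, -42.12551498413086), (56.35002899169922, 151.6963653564453), 76.45394897460938)
```

View pics/s4.png

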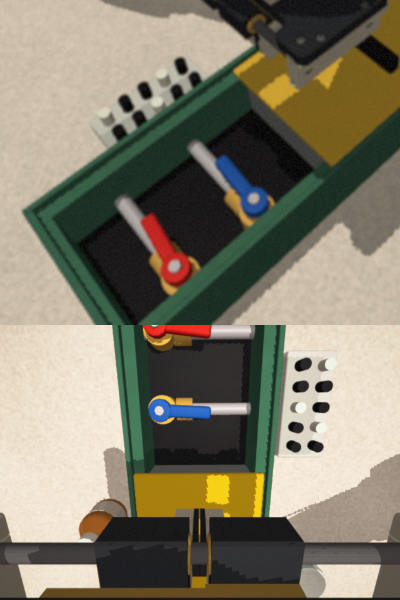

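Cover is at the stop (box y +110). Red valve is in the outer place (y −165), blue in the inner. Both handles point along −x.

Emit:
step_arm([
  [[0.4, 0, 0, 0, 0, -0.01], [0.8, 0.1, 0, 0, 0, -0.01], [1, 0.1, 0, 0, 0, -0.01], [1, 0.1, 0, 0, 0, -0.01]],
])

```text
clock: 10.7
tool_pos: [0.5292, -0.1626, 0.1614]
orientation: [179.9, -0.0, -103.3]
force: [0.1, -0.1, 0.2]
opening: 0.0005
gripper_force: 0.0
```

Emit:
step_arm([
  [[0.4, 0.05, 0, 0, 0, 0], [0.8, 0.05, 0, 0, 0, 0], [0.9, 0.05, 0, 0, 0, 0], [0.92, 0.05, 0, 0, 0, 0]],
])

```text
clock: 11.1
tool_pos: [0.5042, -0.2501, 0.1614]
orientation: [179.9, 0.0, -103.2]
force: [-0.1, -0.1, 0.1]
opening: 0.0007
gripper_force: 0.0
```

```bash
cat >>h.py <<'E'
O=np.array([.5632,-.0616]);XV=np.array([.9736,-.2284]);YV=np.array([.2284,.9736])
def bx(w): e=(np.atleast_2d(w)[:,:2]-O)*1e3;return np.c_[e@XV,e@YV].round(1)
def handles(ps):
    for n,(p,c) in ps.items():
        for k,lo,hi in(("red",(0,150,70),(7,255,255)),("blue",(100,120,50),(125,255,255))):
            m=hsv(p,lo,hi)
            if m.sum()<255*40: continue
            q=big(m);w=bx(ray(c,q,.066));r=cv2.minAreaRect(np.float32(w));print(n,k,np.round(cv2.boxPoints(r)).tolist(),len(q))
E
python3 - <<'E'
from h import *
ps={}
for n in("scene","side","wrist"):
    f=np.load(f"pics/{n}4.npz");c=calibration(n);c.update(rvec=f["r"],tvec=f["t"]);ps[n]=(f["p"],c)
handles(ps)
o=get_obs();print(o["tool_pos"],bx(o["tool_pos"]),o["orientation"])
E
```

```text
scene red [[-14.0, -162.0], [57.0, -179.0], [62.0, -155.0], [-8.0, -139.0]] 135
scene blue [[-15.0, -80.0], [58.0, -91.0], [62.0, -66.0], [-11.0, -54.0]] 117
side red [[-23.0, -163.0], [56.0, -181.0], [62.0, -152.0], [-16.0, -134.0]] 88
side blue [[-19.0, -80.0], [55.0, -93.0], [59.0, -68.0], [-14.0, -55.0]] 86
wrist red [[-12.0, -160.0], [58.0, -161.0], [58.0, -149.0], [-12.0, -148.0]] 242
wrist blue [[-12.0, -88.0], [58.0, -88.0], [58.0, -64.0], [-12.0, -64.0]] 227
[ 0.50419233 -0.25012784  0.16139241] [[ -14.4 -197. ]] [ 1.79946003e+02  4.00703653e-03 -1.03238493e+02]
```

Emit:
step_arm([
  [[0, 0, 0.4, 0, 0, 0], [0, 0, 0.7, 0, 0, 0], [0, 0, 0.9, 0, 0, 0], [0, 0, 1, 0, 0, 0], [0, 0, 1, 0, 0, 0]],
])

```text
clock: 11.6
tool_pos: [0.5038, -0.2488, 0.0607]
orientation: [179.8, -0.0, -103.1]
force: [-0.6, 0.1, -0.4]
opening: 0.0004
gripper_force: 0.0
```

Emit:
step_arm([
  [[0, 0, 0.1, 0, 0, 0], [0, 0, 0.2, 0, 0, 0], [0, 0, 0.28, 0, 0, 0], [0, 0, 0.33, 0, 0, 0], [0, 0, 0.33, 0, 0, 0]],
])

```text
clock: 12.1
tool_pos: [0.5036, -0.2499, 0.0283]
orientation: [179.9, -0.0, -103.2]
force: [-0.2, 0.4, -0.5]
opening: 0.0004
gripper_force: 0.0
```

```bash
python3 - <<'E'
from h import *
o=get_obs();T=o["tool_pos"];print(T,bx(T),o["orientation"],o["force"])
v,u=np.mgrid[0:480,0:640]
for n in("side","wrist"):
    c=calibration(n);p,d=snapshot(n);R=cv2.Rodrigues(c["rvec"])[0];t=np.ravel(c["tvec"]);K=c["mtx"]
    w=(np.stack([(u-K[0,2])/K[0,0]*d,(v-K[1,2])/K[1,1]*d,d],-1)-t)@R
    e=w[...,:2]-T[:2];X=e@XV*1e3;Y=e@YV*1e3;Z=w[...,2]*1e3
    for lo in range(40,120,10):
        m=(d>0)&(Z>lo)&(Z<=lo+10)&(abs(X)<25)&(abs(Y)<13)
        if m.sum()>5: print(n,lo,m.sum(),"x",np.percentile(X[m],[2,98]).round(),"y",np.percentile(Y[m],[2,98]).round(),Z[m].min().round())
E
```

```text
[ 0.50361784 -0.24992858  0.02829534] [[ -15. -197.]] [ 1.79926369e+02 -3.63820752e-03 -1.03193014e+02] [-0.18569288  0.40943561 -0.45926517]
side 60 68 x [-17.  14.] y [-10.  11.] 62.0
side 70 107 x [-17.  14.] y [-11.  12.] 70.0
side 80 92 x [-19.  14.] y [-11.  12.] 80.0
side 90 88 x [-21.  16.] y [-4. 12.] 90.0
side 100 23 x [-23.   1.] y [ 1. 12.] 100.0
wrist 60 420 x [-15.  16.] y [-11.  -8.] 60.0
wrist 70 743 x [-15.  16.] y [-11.  -5.] 70.0
wrist 80 333 x [-5.  7.] y [-11.  -5.] 80.0
wrist 90 391 x [-5.  6.] y [-11.  -8.] 90.0
wrist 100 555 x [-3.  5.] y [-10.  10.] 100.0
wrist 110 69 x [-3.  5.] y [-2.  9.] 112.0
```

Emit:
step_arm([
  [[-0.05, -0.01, 0.03, 0, 0, 0], [-0.1, -0.02, 0.03, 0, 0, 0], [-0.145, -0.02, 0.03, 0, 0, 0], [-0.2, -0.02, 0.03, 0, 0, 0], [-0.256, -0.02, 0.03, 0, 0, 0], [-0.31, -0.03, 0.03, 0, 0, 0], [-0.364, -0.04, 0.03, 0, 0, 0], [-0.415, -0.065, 0.03, 0, 0, 0], [-0.463, -0.09, 0.03, 0, 0, 0], [-0.505, -0.13, 0.03, 0, 0, 0], [-0.544, -0.17, 0.03, 0, 0, 0], [-0.575, -0.215, 0.03, 0, 0, 0], [-0.603, -0.26, 0.03, 0, 0, 0], [-0.603, -0.26, 0.03, 0, 0, 0]],
])

```text
clock: 13.6
tool_pos: [0.5441, -0.1967, 0.0259]
orientation: [-180.0, 0.0, -103.2]
force: [-1.9, 0.8, 0.4]
opening: 0.0007
gripper_force: 0.9
```

```bash
python3 - <<'E'
from h import *
o=get_obs();print(bx(o["tool_pos"]),o["force"])
p,d=snapshot("scene");q,_=snapshot("side");handles({"scene":(p,calibration("scene")),"side":(q,calibration("side"))})
cv2.imwrite("pics/s5.png",np.hstack([p[260:480,60:360],q[90:310,320:620]])[...,::-1])
E
```

```text
[[  12.3 -135.9]] [-1.8675519   0.77755115  0.39704673]
scene red [[31.0, -170.0], [49.0, -179.0], [51.0, -175.0], [34.0, -166.0]] 36
scene blue [[-14.0, -67.0], [-13.0, -86.0], [60.0, -82.0], [59.0, -63.0]] 125
side red [[16.0, -106.0], [30.0, -141.0], [45.0, -135.0], [31.0, -100.0]] 35
side blue [[-20.0, -81.0], [41.0, -87.0], [43.0, -72.0], [-18.0, -65.0]] 59
```

View pics/s5.png

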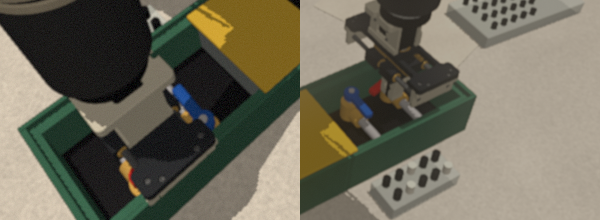

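The red handle has swung to about 70°, and blue is unmoved. Continuing to the stop.

Emit:
step_arm([
  [[-0.01, -0.03, 0, 0, 0, 0], [-0.02, -0.06, 0, 0, 0, 0], [-0.03, -0.09, 0, 0, 0, 0], [-0.03, -0.1, 0, 0, 0, 0]],
])

```text
clock: 14.1
tool_pos: [0.554, -0.1962, 0.026]
orientation: [180.0, 0.0, -103.2]
force: [-3.4, 3.2, 0.6]
opening: 0.0003
gripper_force: 1.9
```

Emit:
step_arm([
  [[0, -0.01, 0, 0, 0, 0], [0, -0.02, 0, 0, 0, 0]],
])

```text
clock: 14.3
tool_pos: [0.5547, -0.1965, 0.0258]
orientation: [179.9, 0.0, -103.2]
force: [-8.6, 6.4, 5.4]
opening: 0.0004
gripper_force: 4.4
```

Emit:
step_arm([
  [[0, -0.01, 0, 0, 0, 0], [0, -0.02, 0, 0, 0, 0]],
])

```text
clock: 14.5
tool_pos: [0.5548, -0.1966, 0.0257]
orientation: [179.7, 0.0, -103.2]
force: [-12.4, 9.3, 10.3]
opening: 0.0003
gripper_force: 7.4
```

Emit:
step_arm([
  [[0, 0.1, 0, 0, 0, 0], [0, 0.2, 0, 0, 0, 0], [0, 0.2, -0.2, 0, 0, 0], [0, 0.2, -0.6, 0, 0, 0], [0, 0.2, -1, 0, 0, 0], [0, 0.2, -1, 0, 0, 0]],
])

```text
clock: 15.1
tool_pos: [0.5421, -0.1938, 0.1324]
orientation: [-179.3, 0.0, -103.1]
force: [-0.3, 0.4, -0.2]
opening: 0.0004
gripper_force: 0.0
```

Emit:
step_arm([
  [[0, 0.4, -0.3, 0, 0, 0], [0, 0.8, -0.6, 0, 0, 0], [0, 1, -0.6, 0, 0, 0], [0, 1, -0.6, 0, 0, 0]],
])

```text
clock: 15.5
tool_pos: [0.4394, -0.1699, 0.1876]
orientation: [-179.7, 0.1, -103.2]
force: [0.6, -0.2, -0.5]
opening: 0.0004
gripper_force: 0.0
```

```bash
python3 - <<'E'
from h import *
o=get_obs();print(o["tool_pos"],bx(o["tool_pos"]),o["force"])
ps={n:(snapshot(n)[0],calibration(n)) for n in("scene","side","wrist")};handles(ps)
p,q,r=[ps[n][0] for n in("scene","side","wrist")]
cv2.imwrite("pics/s6.png",np.vstack([np.hstack([p[180:480,60:460],q[90:390,180:580]]),np.hstack([cv2.resize(r,(400,300)),r[100:400,120:520]])])[...,::-1])
E
```

```text
[ 0.43938528 -0.16986217  0.18757751] [[ -95.8 -133.7]] [ 0.59164469 -0.16021014 -0.47918895]
scene red [[31.0, -175.0], [59.0, -177.0], [65.0, -107.0], [37.0, -105.0]] 148
scene blue [[-13.0, -80.0], [58.0, -91.0], [62.0, -66.0], [-9.0, -55.0]] 116
side red [[19.0, -105.0], [28.0, -181.0], [59.0, -177.0], [49.0, -101.0]] 93
side blue [[-17.0, -77.0], [7.0, -81.0], [9.0, -71.0], [-15.0, -67.0]] 28
wrist red [[29.0, -175.0], [57.0, -178.0], [64.0, -108.0], [36.0, -105.0]] 203
wrist blue [[-15.0, -92.0], [59.0, -92.0], [59.0, -64.0], [-15.0, -64.0]] 191
```

View pics/s6.png

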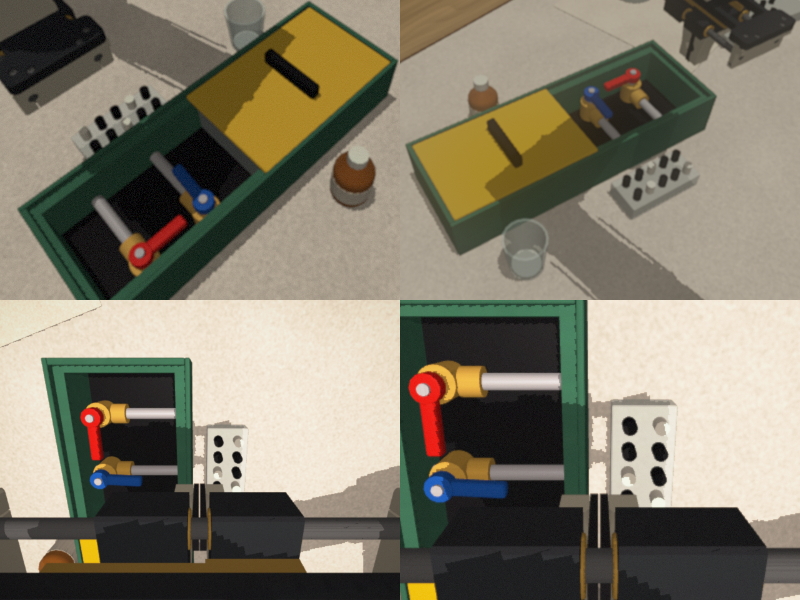

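```bash
python3 - <<'E'
from h import *
for n in("scene","wrist","side"):
    p=snapshot(n)[0];c=calibration(n);m=hsv(p,(0,150,60),(7,255,255));v,u=np.nonzero(m);w=bx(ray(c,np.c_[u,v],.066))
    for a in(-175,-160,-145,-130,-115):
        s=(w[:,1]>a-5)&(w[:,1]<=a+5)&(abs(w[:,0]-40)<50)
        if s.any():print(n,a,np.percentile(w[s,0],[3,97]).round(1),p[v[s],u[s]].mean(0).round())
E
```

```text
scene -175 [36.9 56.8] [153.  33.  26.]
scene -160 [33.5 58.6] [147.  33.  28.]
scene -145 [38.7 53.9] [143.  28.  24.]
scene -130 [39.  53.6] [145.  28.  24.]
scene -115 [38.6 53.7] [142.  27.  23.]
wrist -175 [32.2 53.8] [198.  31.  22.]
wrist -160 [30.3 57.2] [210.  32.  25.]
wrist -145 [35.4 51.1] [195.  27.  21.]
wrist -130 [35.5 51.1] [191.  26.  19.]
wrist -115 [35.7 51.2] [192.  27.  20.]
side -175 [34.2 48.7] [147.  54.  45.]
side -160 [26.7 55.5] [141.  50.  42.]
side -145 [32.1 50. ] [134.  48.  40.]
side -130 [32.5 50.3] [134.  48.  40.]
side -115 [32.6 50.3] [134.  48.  39.]
```

The bar is parallel to the box's y within 1°, so the red handle is fully shut. Blue is unchanged, the cover is at its stop, the loose items stand where they were, and the hand is clear.

```bash
python3 -c "
from plant import *
print(close_job())"
```

```text
the job is handed in; nothing more can be done
None
```

The job is handed in: the cover is at its +y end stop and the red handle is fully shut. The blue handle and the loose items are as they were, and the hand is clear; it took about 16 s of robot time.

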